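# Press a glued plinth and hold the lever at its stop

### The arm

A 7-joint arm with a two-finger parallel gripper is mounted at the origin on a cart in front of the work surface, level with it; the furniture and walls round the work are solid. World frame = base frame: x ahead of the robot, y to its left, z up, the work surface at z = 0. Lengths are in mm, angles in rad, forces in N, time in s.
With the tool pointing down it reaches from about 425 to 875 mm from the base axis. Payload 4.7 kg.
Tool frame: the origin (TCP) lies midway between the tips of the shut fingers; the grasp point (between the pads) lies 19 mm behind it; z points along the fingers, y is the line along which they close (so a half turn about z gives the same grasp; the last joint's range is limited). The gripper opens to 87 mm and grips with 3 to 60 N. Pads are 19 mm wide; open, the fingers measure 117 mm over their backs; the gripper's body (75 mm by 190 mm) begins 51 mm behind the grasp point.
Start: joints at [0.014, 0.321, -0.07, 1.45, 0.023, 1.371, -0.057], TCP at [650.02, -0.025, 222.587] pointing down, gripper open.
Joint ranges: [-2.86, 2.86], [-0.3, 2.09], [-1.38, 1.24], [0.06, 2.45], [-1.56, 4.7], [0.09, 2.05], [-2.69, 2.69]. Speed limits (rad/s): [2.57, 2.57, 3.14, 3.14, 3.14, 3.14, 3.14].

### API

Orientations are given as a unit quaternion [x, y, z, w].
In Python, from workcell import robot, effector, solver, viewer, job gives the robot as it stands. Calls block until the motion is done:
- robot.move_pose(position, orientation): joint-space move of the TCP to a pose.
- robot.movel(position, v=150, attitude=None): straight line of the TCP; attitude=None keeps the orientation; v is the mean speed in mm/s.
- robot.movej(angles): joint-space move.
- effector.move_gripper(opening, newtons=None): finger opening in mm; newtons is the grip in N (None keeps the last); returns when the fingers have stopped.
- robot.dwell(seconds).
- solver.inverse_kinematics(position, orientation): joint angles nearest the present ones, or None.
- viewer.get_image(name): name is "scene" or "side" or "wrist"; returns the picture (420x560x3 uint8, red, green, blue); there is no depth.
- viewer.camera_model(name): a dict with "K" (3x3 intrinsics, pixels), "k1" (the pictures are not rectified: a ray, as slopes to the right and down, at radius r is drawn at 1 + k1 r^2 times it, then the intrinsics apply), "extrinsics" (4x4, takes a point from camera to world coordinates). Camera axes: x right, y up, looking along -z (the intrinsics and any distortion apply to the point x, -y, -z); pixel columns grow to the right and rows downward; lengths in mm; the calibration is good to about 2 mm. A picture is of the moment at which its call begins: read the wrist's pose just before it. camera_model takes no time and is no camera call; for the wrist camera it gives the pose at the moment of the call.
A pose or a line that the arm cannot do raises robot.PlanningError and nothing moves.
- job.hand_in(): hands the job in; it is judged then, once.
Readings, each from a call of its own:
- robot.read_time_s(): time.
- robot.read_q(): joint angles.
- robot.read_joint_vel(): joint speeds.
- robot.read_effort(): joint torques, N m.
- robot.read_ee_pos(): TCP position.
- robot.read_orientation(): TCP orientation.
- robot.read_ft_force(): force on the tool from outside, world axes, zero at the start.
- robot.read_moment(): the same for the moment, N m.
- robot.read_grip_width(): finger opening in mm.
- robot.read_grip_force(): force on a finger pad.
Only numpy, scipy, OpenCV 4.12 (cv2) and the standard library are available. Lean on these libraries where they do the work, as an engineer would, in place of code of your own. Each camera call takes 0.05 s, during which the arm holds its last target. There are 200 camera calls.

### The job

The small marble plinth on the tray has just been glued. Take the loaded tray by its handle, slide it fully home into the slot of the green bonding press, then pull the press lever forward against its spring as far as its stop so that the pad clamps the plinth, and keep holding it there: finish with the gripper still holding the lever at its stop, because the glue needs the pressure. Keep the plinth standing in its tray and leave the empty spare tray, the goggles and the tape roll alone.

Things in the scene. Friction and masses are not known exactly. Their poses are not given: they have to be found in the camera images.
- press: Green rack-and-pinion bonding press bolted to the bench, 180 x 170 x 255 mm high. Origin on the bench under the ram axis; +x points from the open mouth of its slot, which faces the robot, into the press; z up. Its head overhangs the slot: x -43 to +103, y +-28, z 130 to 196 mm; the ram's top is at z 255 mm.
- press_mouth (a point): On the bench, middle of the slot's mouth, 45 mm before the press origin (press x = -45 mm). The slot runs along press x on the bench itself between two rails 17 mm high, inner faces 84 mm apart; lips on them (underside at 17 mm, top at 22 mm) leave 72 mm open between. In front of this point the mouth flares to about 104 mm wide at x = -66 mm.
- press_home (a point): On the bench in the slot: where the tray's origin lies when the tray is fully home, its back wall touching the slot's rear stop (press x = +2 mm; stop face at press x = +40 mm).
- press_pivot (a point): Pivot of the lever, 165 mm above the bench on the right (-y) side of the press; its axis is the press's y axis. It lies at x = -20, y = -58 mm in the press frame.
- lever_angle (a joint): Lever angle, rad: 0 = at rest, leaning 0.15 back from upright; grows as the grip is pulled forward (press -x) and down; hard stop at 1.15 (leaning 1.0 forward). A spring (0.3 N m at rest, 0.76 N m at the stop) returns it when let go. It drives the ram down 20 mm per rad.
- lever: Lever on the press's right side: steel rod 11 mm thick with a black cross grip at its end. Origin on the pivot axis (at press_pivot); z points along the rod to the grip, y along the pivot axis. About 8 N at the grip holds it at the stop with the plinth under the pad.
- lever_grip (a point): Centre of the lever's cross grip, a black cylinder 28 mm in diameter and 40 mm long, its axis parallel to the pivot axis (press y), with flat ends; 140 mm from the pivot: 303 mm above the bench at rest, 241 mm at the stop; free space all round and above it.
- pad: Round rubber-faced pad under the ram, 42 mm diameter, origin at the centre of its lower face, 60 mm above the bench at rest. It is on a spring plunger: it meets the plinth about 5 mm before the end of the ram's stroke and then presses with about 15 N.
- tray: Loaded aluminium tray, loose on the bench, 76 (x) x 77 (y) x 14 mm high, 4 mm floor and walls, 0.14 kg. Origin under its centre; the handle points to its -x and is the trailing end when it is slid in. It starts on the left or on the right of the press, the spare in the other place.
- tray_grip (a point): Middle of the tray's wooden handle: a bar 70 mm long in x, 14 mm wide in y, 18 mm high, centre 90 mm behind the tray's origin (-x) and 21 mm above the bench.
- plinth: Small stepped white marble plinth with a yellow glue line, 60 x 62 x 38 mm high, about 0.18 kg, standing loose in the tray (3 mm play all round). Origin at the centre of its underside, z up.
- spare_tray: Empty tray of the same make, size and handle; leave alone.
- goggles: Safety goggles, 144 x 133 x 48 mm, black rim, right of the press; leave alone.
- tape: Roll of masking tape lying flat, 108 mm diameter, 25 mm high, left of the press; leave alone.
Not all that is in view belongs to the job. There is more than one size of the plinth; the job needs the largest.

How it is judged:
By the outcome, as a careful person would: the job done as asked, in the order asked, and still so for the second after the job is handed in, while the arm keeps its last pose, push and grip.
It also fails if it takes over 64 s, if anything falls off the work surface, if the arm or the gripper's body presses on something with over 40 N, if the wrist force passes 120 N, or if a joint passes its speed limit or range.

## Working session

There is one attempt and no reset: what is moved stays moved. The work goes in short steps, each a Python script; the robot and the scene stay as the last script left them, time stands still between calls to the robot, and variables do not carry over. Pictures are saved under pics/ and viewed, at most 10 in all, crops included, and the job is handed in when it is done.

```bash
ls; mkdir -p pics
python3 - <<'E'
from workcell import robot, effector, solver, viewer, job
import cv2
for n in ["scene","side","wrist"]:
    im=viewer.get_image(n); cv2.imwrite(f"pics/{n}0.png",im[:,:,::-1])
    m=viewer.camera_model(n); print(n,m)
print(robot.read_time_s(),robot.read_orientation(),robot.read_grip_width())
E
```

```text
pics
scene {'K': array([[422.80193068,   0.        , 276.46029049],
       [  0.        , 422.80193068, 205.46127642],
       [  0.        ,   0.        ,   1.        ]]), 'k1': -0.08468044822438849, 'extrinsics': array([[ 8.52171118e-01,  3.09013906e-01, -4.22273361e-01,
         2.47010158e+01],
       [-5.23213374e-01,  5.14340529e-01, -6.79486266e-01,
        -8.97750725e+02],
       [ 7.22159871e-03,  7.99977641e-01,  5.99986352e-01,
         9.07222090e+02],
       [ 0.00000000e+00,  0.00000000e+00,  0.00000000e+00,
         1.00000000e+00]])}
side {'K': array([[423.07557765,   0.        , 279.44450532],
       [  0.        , 423.07557765, 213.55909706],
       [  0.        ,   0.        ,   1.        ]]), 'k1': -0.11041292926863347, 'extrinsics': array([[-9.79409077e-01,  1.02437515e-01, -1.73966708e-01,
         3.37718433e+02],
       [-2.00898906e-01, -5.79623933e-01,  7.89731426e-01,
         9.00148021e+02],
       [-1.99371427e-02,  8.08419849e-01,  5.88268526e-01,
         9.17000938e+02],
       [ 0.00000000e+00,  0.00000000e+00,  0.00000000e+00,
         1.00000000e+00]])}
wrist {'K': array([[307.47596734,   0.        , 279.18869558],
       [  0.        , 307.47596734, 205.00948663],
       [  0.        ,   0.        ,   1.        ]]), 'k1': -0.05701818870562519, 'extrinsics': array([[ 9.99995856e-01, -5.76996545e-04,  2.82054060e-03,
         6.49316413e+02],
       [-2.11895217e-04,  9.62302015e-01,  2.71983065e-01,
         7.37816303e+01],
       [-2.87114519e-03, -2.71982535e-01,  9.62297905e-01,
         3.83787525e+02],
       [ 0.00000000e+00,  0.00000000e+00,  0.00000000e+00,
         1.00000000e+00]])}
0.15 [ 7.07106601e-01  7.07106594e-01 -5.53083387e-04 -4.61906053e-04] 86.81684838180934
```

View pics/scene0.png

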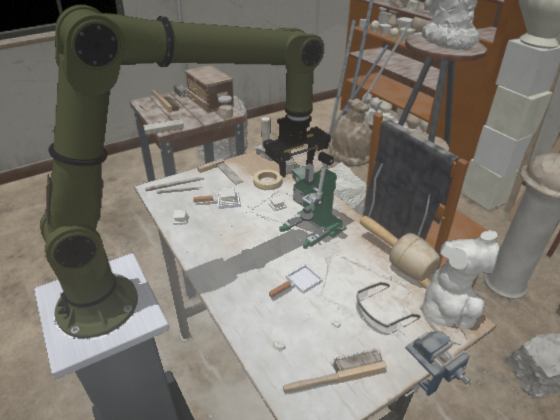

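View pics/side0.png

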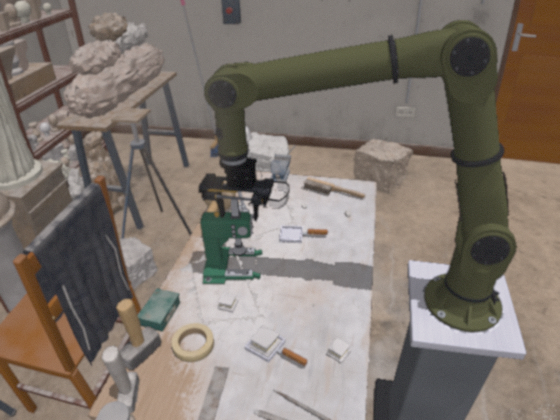

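Scene and side views: the candidates for the loaded tray are
- the tray with a plinth at side (265,342), handle (294,355); scene (229,197), handle (203,199)
- the empty tray at side (291,234); scene (303,277), handle (281,288), which is the spare
- the loose smaller plinths at side (338,349) and (228,303), neither in a tray

I choose the tray with the plinth, on the robot's left. Next I check that choice up close and look at the press.

```bash
cat > h.py <<'E'
from workcell import robot, effector, solver, viewer, job
import cv2, numpy as np
from scipy.spatial.transform import Rotation as R
def dist(m): return np.array([m["k1"],0,0,0,0.])
def px2w(m,uv,z):
    uv=np.array(uv,float).reshape(-1,1,2)
    n=cv2.undistortPoints(uv,m["K"],dist(m)).reshape(-1,2)
    E=m["extrinsics"]; d=np.c_[n[:,0],-n[:,1],-np.ones(len(n))]@E[:3,:3].T
    t=(z-E[2,3])/d[:,2]; return E[:3,3]+d*t[:,None]
def w2px(m,P):
    E=m["extrinsics"]; c=(np.atleast_2d(P)-E[:3,3])@E[:3,:3]
    c=c*[1,-1,-1]
    return cv2.projectPoints(c.reshape(-1,1,3),np.zeros(3),np.zeros(3),m["K"],dist(m))[0].reshape(-1,2)
def T(x,y,yaw,P): # local points to world
    P=np.atleast_2d(P); c,s=np.cos(yaw),np.sin(yaw)
    return np.c_[x+c*P[:,0]-s*P[:,1],y+s*P[:,0]+c*P[:,1],P[:,2]]
E
python3 - <<'E'
from h import *
s=viewer.camera_model("side"); c=viewer.camera_model("scene")
print("tray/handle side",px2w(s,[[265,347],[294,355]],[14,21]).round())
print("scene",px2w(c,[[229,201],[203,199]],[14,21]).round())
print("spare scene",px2w(c,[[303,277],[281,288]],[14,21]).round())
print("loose side",px2w(s,[[338,349],[228,303],[250,250],[215,278],[257,275]],10).round())
a=cv2.imread("pics/side0.png"); b=cv2.imread("pics/scene0.png")
f=lambda i,x,y:cv2.resize(i[y:y+120,x:x+80],None,fx=5,fy=5,interpolation=cv2.INTER_CUBIC)
g=lambda i,x,y,w,h,k:cv2.resize(i[y:y+h,x:x+w],None,fx=k,fy=k,interpolation=cv2.INTER_CUBIC)
cv2.imwrite("pics/c1.png",np.hstack([g(a,195,185,100,150,4),g(b,270,140,100,150,4)]))
cv2.imwrite("pics/c2.png",np.vstack([g(a,225,310,133,50,6),g(b,170,170,133,50,6)]))
E
```

```text
tray/handle side [[525. 262.  14.]
 [447. 277.  21.]]
scene [[522. 224.  14.]
 [444. 274.  21.]]
spare scene [[ 539. -218.   14.]
 [ 459. -226.   21.]]
loose side [[ 341.  231.   10.]
 [ 663.  132.   10.]
 [ 660. -102.   10.]
 [ 732.   43.   10.]
 [ 609.    6.   10.]]
```

View pics/c1.png

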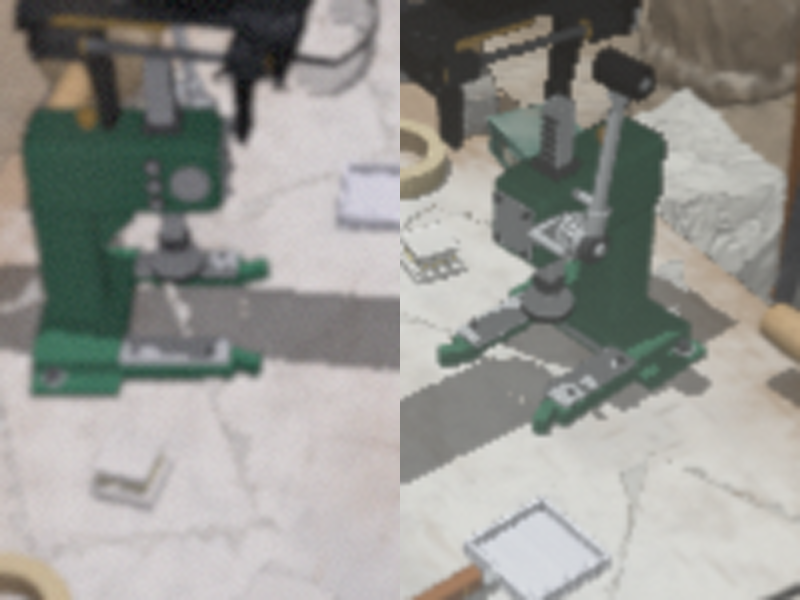

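View pics/c2.png

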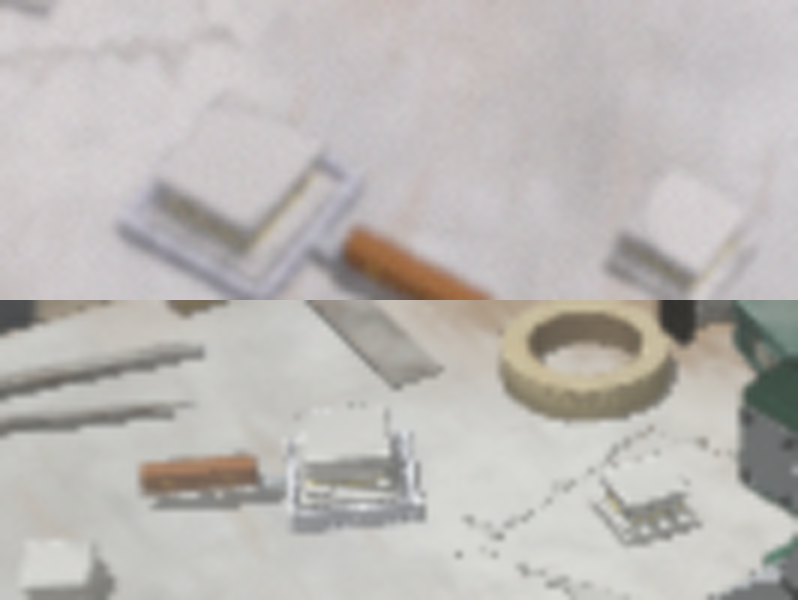

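The crop confirms that the tray at scene (229,197), side (265,342) holds the large stepped plinth. The other two plinths are smaller and loose, and the tray at right is empty. I now fit the press and tray poses.

```bash
cat > fit0.py <<'E'
from h import *
from scipy.optimize import least_squares
S=viewer.camera_model("side"); C=viewer.camera_model("scene")
def fit(obs,x0):
    f=lambda p:np.concatenate([(w2px(m,T(*p,P))-uv).ravel() for m,P,uv in obs])
    r=least_squares(f,x0,loss="soft_l1"); return r.x,f(r.x).reshape(-1,2).round(1)
if __name__=="__main__":
    print("press",*fit([(C,[0,0,255],[310,165]),(C,[0,0,60],[307,217.5]),(S,[0,0,60],[240,253]),
     (C,[-20,-58,165],[318,202]),(C,[1,-58,303],[326.5,158]),(C,[-43,28,196],[294.3,184.5]),(C,[-43,28,130],[294.3,199.5]),
     (S,[-43,28,196],[250.5,215]),(S,[-43,28,130],[250.5,236]),(S,[103,28,196],[202,217.5])],[680,-20,0]))
    s=lambda u,v:[225+u/6,310+v/6]; c=lambda u,v:[170+u/6,170+(v-300)/6]
    print("tray",*fit([(S,[38,38,14],s(122,222)),(S,[-38,38,14],s(260,285)),(S,[-38,-38,14],s(362,182)),(S,[-55,0,30],s(355,235)),
     (C,[-55,0,30],c(257,462)),(C,[-125,0,30],c(143,470)),(C,[-38,-38,0],c(292,530)),(C,[38,-38,0],c(424,522))],[525,240,-.3]))
E
python3 fit0.py
```

```text
press [ 6.73650670e+02 -4.61962900e+01  1.38114383e-01] [[ 1.3  0.8]
 [ 0.9  0.1]
 [ 0.2 -4. ]
 [ 0.1  0. ]
 [ 0.3  1.5]
 [-0.8 -1.1]
 [-1.5  1.6]
 [-0.3  4.6]
 [ 1.   1.6]
 [-2.1  1. ]]
tray [ 5.28189636e+02  2.44843123e+02 -3.50642790e-01] [[-0.7 -1.4]
 [ 1.3  1.1]
 [ 0.  -2.9]
 [-0.9 -2.4]
 [-0.5 -1.4]
 [-1.3 -0.6]
 [-0.  -0.3]
 [-0.7 -1.4]]
```

View pics/wrist0.png

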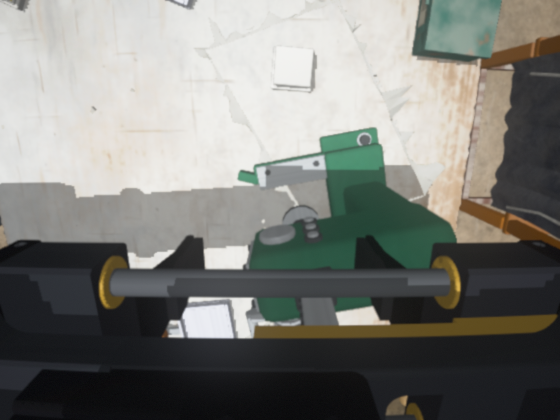

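The wrist view shows the press from above, with the left rail tip at (247,177) and the pad at (300,215), consistent with the fit. I move to two close views with the wrist camera.

Run:
```python
from h import *
import json
q=robot.read_orientation()
robot.movel([650,0,330],v=250)
def snap(n):
    robot.dwell(0.2); m=viewer.camera_model("wrist"); im=viewer.get_image("wrist")[:,:,::-1]
    cv2.imwrite(f"pics/{n}.png",im); json.dump({k:np.asarray(v).tolist() for k,v in m.items()},open(f"pics/{n}.json","w")); return im
robot.movel([560,-90,330],v=250); a=snap("wp")
robot.movel([500,190,270],v=250); b=snap("wt")
f=lambda i:cv2.resize(i[0:300,80:480],None,fx=2,fy=2,interpolation=cv2.INTER_CUBIC)
cv2.imwrite("pics/wp2.png",f(a)); cv2.imwrite("pics/wt2.png",f(b))
print(robot.read_time_s(), robot.read_ft_force())
```

```text
3.2083 [ 0.10707366 -0.0321263   0.15394436]
```

View pics/wp2.png

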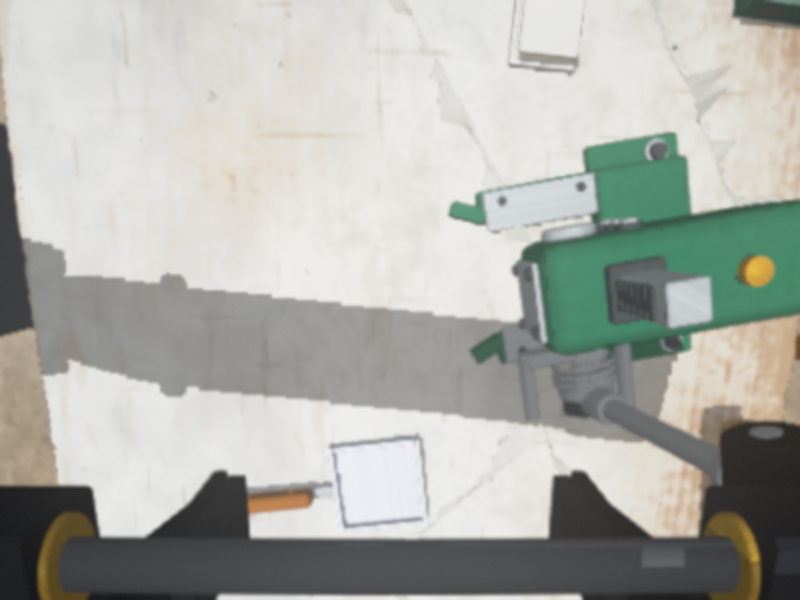

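View pics/wt2.png

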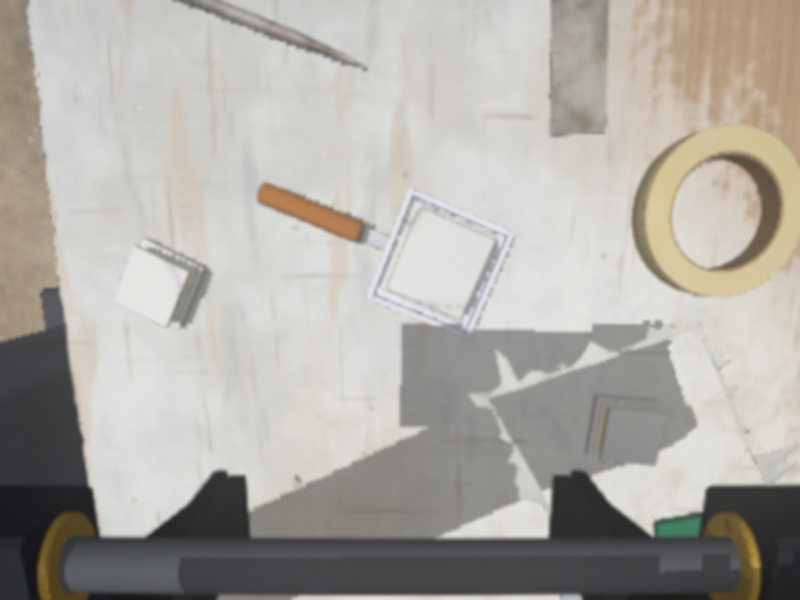

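In the tray view the plinth stands in its tray, with corners at crop (413,190), (514,236), (470,332), (370,297) and the handle from (260,190) to (362,230). In the press view the left lip runs (487,230) to (598,213) and the ram top is at (688,302).

Run:
```python
from fit0 import *
import json
L=lambda n:{k:np.array(v) if k!="k1" else v for k,v in json.load(open(f"pics/{n}.json")).items()}
P,Q=L("wp"),L("wt"); w=lambda u,v:[80+u/2,v/2]
print("tray",*fit([(Q,[-38,38.5,14],w(413,190)),(Q,[38,38.5,14],w(514,236)),(Q,[38,-38.5,14],w(470,332)),(Q,[-38,-38.5,14],w(370,297)),
 (Q,[-125,0,27],w(260,190)),(Q,[-55,0,27],w(362,230))],[528,245,-.35]))
pw=[(P,[0,0,255],w(688,302)),(P,[-45,36,22],w(487,230)),(P,[-66,52,17],w(452,205)),(P,[-66,-52,17],w(477,358)),
 (P,[-43,28,196],w(537,247)),(P,[-43,-28,196],w(557,352))]
print("press",*fit(pw,[674,-46,.14]))
print(px2w(P,[w(487,230),w(598,213),w(484,193),w(595,175)],22).round(1))
print(px2w(P,[w(688,302)],255),px2w(P,[w(545,240),w(790,203),w(565,353),w(800,312)],196).round(1))
print("tape, loose",px2w(Q,[w(725,210),w(635,430)],15))
```

```text
tray [ 5.28291287e+02  2.44076594e+02 -3.95989915e-01] [[-0.9 -1.7]
 [ 1.9 -1.2]
 [-0.1  4.3]
 [-1.6  0.3]
 [ 0.1 -0.3]
 [ 0.8  1.5]]
press [ 6.73118143e+02 -3.68909107e+01  1.96183065e-01] [[ 2.3 -0.8]
 [-1.7  1. ]
 [-0.3  5.4]
 [-1.4 -3.1]
 [ 1.3 -0.7]
 [-1.   4.6]]
[[624.4  -8.9  22. ]
 [705.8   4.1  22. ]
 [621.2  17.2  22. ]
 [701.5  30.6  22. ]]
[[671.3572677  -37.54076784 255.        ]] [[627.8 -15.3 196. ]
 [743.    3.6 196. ]
 [641.  -68.6 196. ]
 [756.2 -47.3 196. ]]
tape, loose [[715.11986446 281.38326257  15.        ]
 [669.19408247 129.49978196  15.        ]]
```

```bash
cat >> h.py <<'E'
Q0=R.from_quat([.70710678,.70710678,0,0])
def att(yaw): return (R.from_euler("z",np.pi/2+yaw)*Q0).as_quat()
E
python3 - <<'E'
from h import *
S=viewer.camera_model("side"); C=viewer.camera_model("scene")
pts=np.array([[0,0,255],[0,0,60],[-20,-58,165],[1,-58,303],[-43,28,196],[-66,52,17],[-66,-52,17],[103,28,196]])
for m,o in((C,[[310,165],[307,217.5],[318,202],[326.5,158],[294.3,184.5],[281,228],[305.5,246],[0,0]]),(S,[[0,0],[240,253],[0,0],[0,0],[250.5,215],[259.5,275],[261,252],[202,217.5]])):
    for p in((674,-37,.165),(674,-46,.14)): print(p,(w2px(m,T(*p,pts))-o).round(1).tolist())
tr=(528.3,244.1,-.39)
g=T(*tr,[-102,0,5])[0]; A=att(tr[2])
print(g,solver.inverse_kinematics(list(g),list(A)),solver.inverse_kinematics(list(T(674,-37,.165,[-102,0,5])[0]),list(att(.165))))
up=g+[0,0,130]
robot.move_pose(list(up),list(A))
effector.move_gripper(60,30)
robot.movel(list(g),v=80); print(robot.read_ft_force(),robot.read_ee_pos())
effector.move_gripper(0,40); robot.dwell(.3)
print(robot.read_grip_width(),robot.read_grip_force(),robot.read_ft_force(),robot.read_time_s())
a=viewer.get_image("side")[:,:,::-1]; b=viewer.get_image("scene")[:,:,::-1]
cv2.imwrite("pics/g1.png",np.hstack([cv2.resize(a[180:380,180:380],None,fx=2,fy=3),cv2.resize(b[120:320,180:380],None,fx=2,fy=3)]))
cv2.imwrite("pics/g1_side.png",a);cv2.imwrite("pics/g1_scene.png",b)
E
```

```text
(674, -37, 0.165) [[-0.4, -0.6], [-0.6, -1.4], [-1.1, -1.7], [-1.2, -0.1], [-2.3, -2.3], [-0.7, -1.0], [-3.3, -2.9], [325.3, 165.9]]
(674, -46, 0.14) [[1.4, 0.8], [1.0, 0.1], [0.2, -0.0], [0.4, 1.5], [-0.7, -1.1], [0.7, 0.1], [-2.4, -1.3], [327.8, 167.4]]
(674, -37, 0.165) [[234.0, 198.5], [-0.8, -2.1], [245.3, 212.3], [234.8, 173.2], [-1.0, 6.3], [0.5, -1.9], [1.4, -1.4], [-3.2, 3.4]]
(674, -46, 0.14) [[234.9, 196.7], [0.0, -4.0], [246.5, 210.7], [236.2, 171.6], [-0.4, 4.7], [0.7, -3.6], [2.4, -2.9], [-2.2, 1.0]]
[433.95927589 282.87921834   5.        ] [-0.26852429  0.29250398 -0.40090166  1.98529558  0.14520296  0.89100486
  0.4350617 ] [ 0.17371983  0.37367435 -0.14782336  1.8525275   0.06761865  0.92020551
  1.73076727]
[0.37166408 0.4507258  0.33488578] [434.33859909 283.08458387   5.48165441]
13.419021363563985 39.99498685821891 [ 0.73070142  0.67187868 -0.6618026 ] 7.7833
```

```bash
echo 'PR=(674,-38,.165)' >> h.py
python3 - <<'E'
from h import *
z=robot.read_ee_pos()[2]
g=T(*PR,[-128-102,0,5])[0]
robot.movel(list(g),v=110,attitude=list(att(PR[2]))); robot.dwell(.3)
print(robot.read_ee_pos(),robot.read_grip_width(),robot.read_ft_force(),robot.read_time_s())
a=viewer.get_image("side")[:,:,::-1]; b=viewer.get_image("scene")[:,:,::-1]
tw=lambda x,y,z:T(*PR,[[x,y,z]])
f=lambda i,x,y:cv2.resize(i[y:y+120,x:x+80],None,fx=5,fy=5,interpolation=cv2.INTER_CUBIC)
def dr(i,m,x,y):
    o=f(np.ascontiguousarray(i),x,y)
    P=T(*PR,[[-66,52,17],[-66,-52,17],[-45,36,22],[-45,-36,22],[0,0,60],[-90,38.5,14],[-90,-38.5,14],[-166,38.5,14],[-166,-38.5,14]])
    for u,v in (w2px(m,P)-[x,y]+.5)*5: cv2.circle(o,(int(u),int(v)),4,(0,0,255),1)
    return o
cv2.imwrite("pics/g2.png",np.hstack([dr(a,viewer.camera_model("side"),225,210),dr(b,viewer.camera_model("scene"),250,190)]))
E
```

```text
[447.00166482 -75.62739519   4.96772603] 13.445956366147543 [-0.78868582  1.97886311 -1.46758448] 11.6
```

View pics/g2.png

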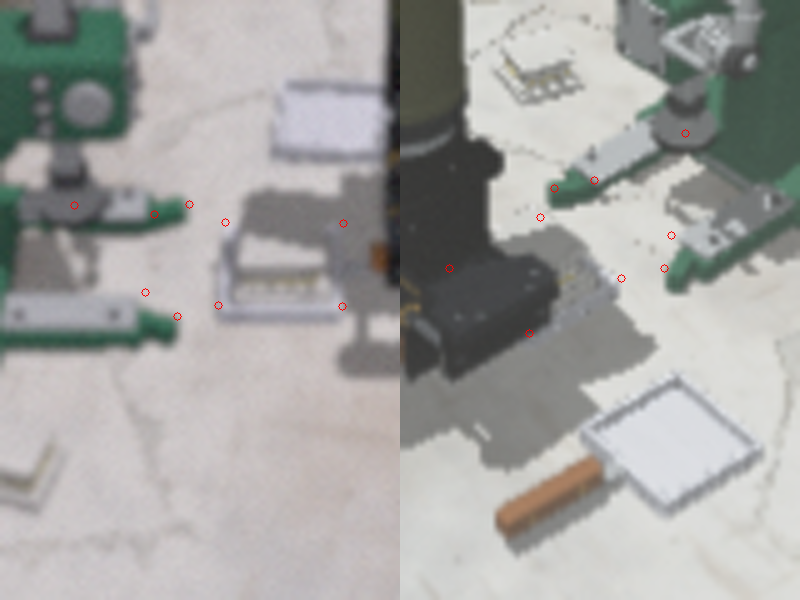

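The side view shows the tray lined up in front of the mouth, with its front corners at (218,308) and (228,232), and the plinth standing. The rails sit about 2 mm to +y of my prediction, so I nudge the estimate and insert in force-monitored steps.

```bash
sed -i 's/^PR=.*/PR=(675,-36.5,.165)/' h.py
python3 - <<'E'
from h import *
u=np.array([np.cos(PR[2]),np.sin(PR[2]),0]); n=np.array([-u[1],u[0],0])
off=0.; x=-126.
def go(x,v): robot.movel(list(T(*PR,[[x-102,off,5]])[0]),v=v)
go(x,40); b=robot.read_ft_force()
log=[]
while x<6:
    x+=8 if x<-50 else 4 if x<-6 else 1.5
    go(x,60 if x<-6 else 25)
    f=robot.read_ft_force(); fx,fy=f@u,f@n
    log.append((x,round(fx,1),round(fy,1),round(f[2],1),round(off,1)))
    if abs(fy)>5: off+=np.clip(.12*fy,-1,1)
    if fx<-14: break
print(*log,sep="\n"); print(robot.read_ee_pos(),robot.read_grip_width(),robot.read_time_s())
E
```

```text
(-118.0, np.float64(-0.4), np.float64(-0.7), np.float64(-1.1), 0.0)
(-110.0, np.float64(1.3), np.float64(0.1), np.float64(-1.6), 0.0)
(-102.0, np.float64(1.1), np.float64(-0.3), np.float64(-0.7), 0.0)
(-94.0, np.float64(1.0), np.float64(0.3), np.float64(-1.1), 0.0)
(-86.0, np.float64(1.1), np.float64(-0.2), np.float64(-0.6), 0.0)
(-78.0, np.float64(0.4), np.float64(0.5), np.float64(-0.4), 0.0)
(-70.0, np.float64(1.0), np.float64(-0.2), np.float64(-0.3), 0.0)
(-62.0, np.float64(0.7), np.float64(-0.5), np.float64(-1.0), 0.0)
(-54.0, np.float64(0.6), np.float64(-1.0), np.float64(-0.5), 0.0)
(-46.0, np.float64(0.6), np.float64(0.1), np.float64(-0.7), 0.0)
(-42.0, np.float64(-3.1), np.float64(0.4), np.float64(1.5), 0.0)
(-38.0, np.float64(-0.9), np.float64(-0.5), np.float64(1.6), 0.0)
(-34.0, np.float64(-0.3), np.float64(0.2), np.float64(0.3), 0.0)
(-30.0, np.float64(-1.1), np.float64(0.0), np.float64(0.4), 0.0)
(-26.0, np.float64(-1.0), np.float64(-0.4), np.float64(0.3), 0.0)
(-22.0, np.float64(-0.7), np.float64(-0.0), np.float64(0.3), 0.0)
(-18.0, np.float64(-0.1), np.float64(0.4), np.float64(0.6), 0.0)
(-14.0, np.float64(-0.5), np.float64(-0.1), np.float64(-0.3), 0.0)
(-10.0, np.float64(-0.1), np.float64(0.2), np.float64(-0.1), 0.0)
(-6.0, np.float64(-1.2), np.float64(-0.5), np.float64(-0.4), 0.0)
(-4.5, np.float64(-2.5), np.float64(0.1), np.float64(1.4), 0.0)
(-3.0, np.float64(-2.2), np.float64(-0.8), np.float64(1.1), 0.0)
(-1.5, np.float64(-3.0), np.float64(-0.7), np.float64(0.5), 0.0)
(0.0, np.float64(-2.2), np.float64(-0.2), np.float64(1.5), 0.0)
(1.5, np.float64(-6.3), np.float64(0.3), np.float64(4.6), 0.0)
(3.0, np.float64(-9.6), np.float64(-0.3), np.float64(7.9), 0.0)
(4.5, np.float64(-14.0), np.float64(1.4), np.float64(11.5), 0.0)
[574.68034604 -53.41603315   4.74275779] 13.550590934073986 19.0917
```

The tray met the stop at about its expected home, with axial force rising from x≈1 mm. I release it, climb clear, and grasp the lever grip by its flat ends.

Run:
```python
from h import *
effector.move_gripper(40); robot.dwell(.2)
print(robot.read_ft_force())
p=robot.read_ee_pos(); robot.movel([p[0],p[1],60],v=60)
b=viewer.get_image("scene")[:,:,::-1]
robot.movel([p[0]-20,p[1]-5,400],v=250)
a=viewer.get_image("side")[:,:,::-1]; b=viewer.get_image("scene")[:,:,::-1]
effector.move_gripper(86)
g=T(*PR,[[1,-58,284]])[0]
robot.movel(list(g+[0,0,85]),v=200)
robot.movel(list(g),v=80); robot.dwell(.1); print(robot.read_ft_force(),robot.read_time_s())
c=viewer.get_image("scene")[:,:,::-1]; d=viewer.get_image("side")[:,:,::-1]
f=lambda i,x,y,k=4:cv2.resize(i[y:y+75,x:x+100],None,fx=k,fy=k,interpolation=cv2.INTER_CUBIC)
cv2.imwrite("pics/g3.png",np.vstack([np.hstack([f(a,210,215),f(b,265,190)]),np.hstack([f(d,195,150),f(c,275,125)])]))
```

```text
[-0.66606299 -0.24513068 -0.31144525]
[-0.32927763  0.16259629 -0.85721014] 25.925
```

View pics/g3.png

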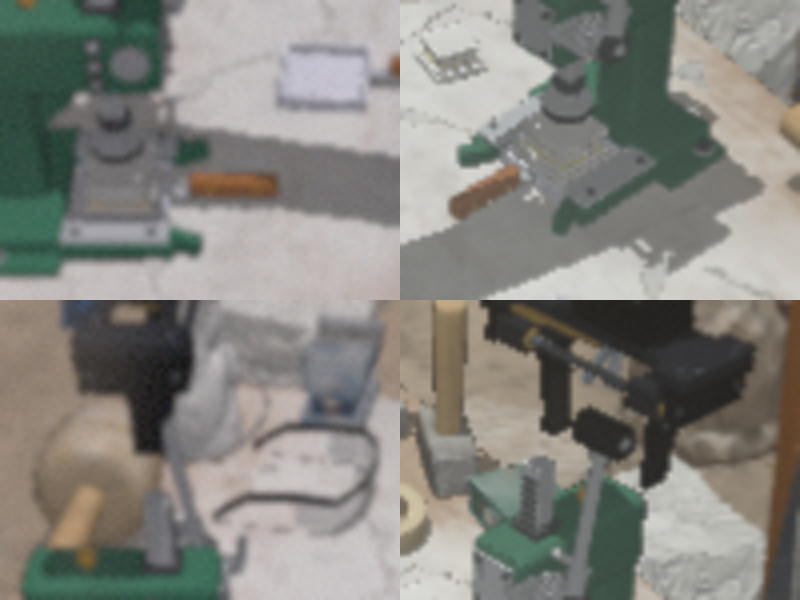

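The tray is home, with the plinth standing under the pad (upper pair). In the lower right crop the cross grip (605,432) lies between the open fingers. I close on it and pull along the arc.

Run:
```python
from h import *
u=np.array([np.cos(PR[2]),np.sin(PR[2]),0]); n=np.array([-u[1],u[0],0]); k=np.array([0,0,1.])
effector.move_gripper(0,50); robot.dwell(.2)
f=robot.read_ft_force(); print("closed",robot.read_grip_width(),robot.read_grip_force(),f@u,f@n,f[2])
if not 36<robot.read_grip_width()<44: raise SystemExit
off=np.zeros(3); a=0.
while a<1.22:
    a+=.08 if a<1.0 else .03
    th=a-.15; p=T(*PR,[[-20-140*np.sin(th),-58,165+140*np.cos(th)-19]])[0]
    robot.movel(list(p+off),v=70)
    f=robot.read_ft_force(); t=-np.cos(th)*u-np.sin(th)*k; r=-np.sin(th)*u+np.cos(th)*k
    ft,fr,fn=f@t,f@r,f@n
    print(round(a,2),"t %.1f r %.1f n %.1f w %.1f"%(ft,fr,fn,robot.read_grip_width()))
    if abs(fn)>4: off+=n*np.clip(.15*fn,-1,1)
    if abs(fr)>6: off+=r*np.clip(.12*fr,-1.,1.)
    if ft<-22: break
print(robot.read_ee_pos(),robot.read_time_s(),robot.read_grip_force(),off)
```

```text
closed 39.633485590089016 49.96534064412117 -0.7271625251751167 0.28232264306301785 -0.23771733928067434
0.08 t -4.6 r -4.0 n -1.6 w 39.8
0.16 t -4.7 r -3.6 n -2.5 w 39.8
0.24 t -4.5 r -4.4 n -2.0 w 39.8
0.32 t -4.0 r -3.9 n -3.6 w 39.5
0.4 t -4.9 r -3.3 n -2.2 w 39.8
0.48 t -4.4 r -3.6 n -4.8 w 39.1
0.56 t -3.6 r -2.5 n -3.3 w 39.6
0.64 t -4.6 r -2.0 n -2.6 w 39.6
0.72 t -4.9 r 0.4 n -3.4 w 39.5
0.8 t -6.1 r 3.7 n -5.8 w 39.5
0.88 t -4.3 r 3.2 n -2.3 w 39.4
0.96 t -5.8 r 5.1 n -4.0 w 39.2
1.04 t -5.5 r 5.1 n -2.9 w 39.3
1.07 t -7.1 r 4.8 n -2.2 w 39.3
1.1 t -8.0 r 5.4 n -2.2 w 39.9
1.13 t -7.7 r 5.5 n -3.7 w 39.6
1.16 t -9.2 r 5.3 n -1.8 w 39.2
1.19 t -9.1 r 6.7 n -1.9 w 39.7
1.22 t -15.8 r 7.5 n -2.8 w 39.7
[ 546.4582422  -119.56610611  218.92693176] 32.5667 50.0106237642467 [-1.10676751 -2.41778012  0.84249896]
```

Run:
```python
from h import *
u=np.array([np.cos(PR[2]),np.sin(PR[2]),0]); k=np.array([0,0,1.])
t=-np.cos(1.0)*u-np.sin(1.0)*k
p0=np.array(robot.read_ee_pos()); th=1.07
base=T(*PR,[[-20-140*np.sin(th),-58,165+140*np.cos(th)-19]])[0]+[-1.1,-2.4,.84]
for d in (1.5,3,4.5):
    robot.movel(list(base+d*t),v=20); robot.dwell(.2); f=robot.read_ft_force(); print(d,f@t,f,(np.array(robot.read_ee_pos())-p0)@t)
    if f@t<-22: break
a=viewer.get_image("side")[:,:,::-1]; b=viewer.get_image("scene")[:,:,::-1]
f=lambda i,x,y:cv2.resize(i[y:y+150,x:x+100],None,fx=4,fy=4,interpolation=cv2.INTER_CUBIC)
cv2.imwrite("pics/g4.png",np.hstack([f(a,195,150),f(b,265,125)]))
print(robot.read_grip_width(),robot.read_time_s())
```

```text
1.5 -16.790247990859083 [ 4.52984376 -1.81380031 17.27566543] 0.09758522049200509
3 -19.885841213831053 [ 4.9530208  -1.97972958 20.70392456] 0.33325820664647005
4.5 -22.343017831646332 [ 5.6199577  -1.28342292 23.12816598] 0.5234838308158585
39.631995484854116 34.0167
```

View pics/g4.png

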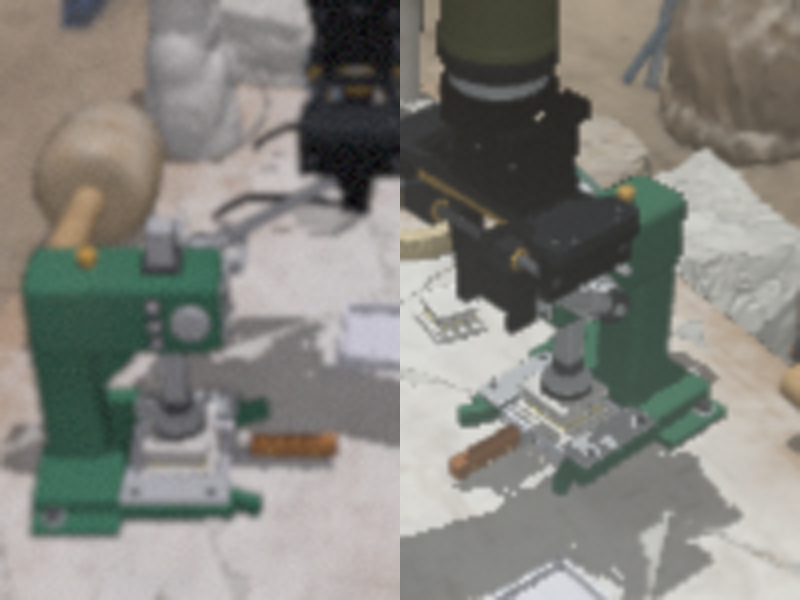

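The lever leans fully forward in the gripper, with its rod from (225,250) to (335,185). The pad at (175,425) sits on the plinth. More commanded travel hardly moves the grip while the force climbs, so it is at the hard stop. Handing in.

```bash
python3 -c "
from workcell import robot,job
print(robot.read_ft_force(),robot.read_grip_width()); print(job.hand_in())"
```

```text
[ 5.35563791 -1.59823605 23.49692655] 39.631995484854116
the job is handed in; nothing more can be done
None
```

The job is handed in at about 34 s: the loaded tray is home in the press slot with the plinth standing, and the gripper is holding the lever at its stop with the pad clamped on the plinth; the spare tray, goggles and tape were not touched.

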